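# Dose one grinding ball from a slide-gate hopper

## Robot

A 6-joint arm with a two-finger parallel gripper is mounted at the origin on the work surface. World frame = base frame: x ahead of the robot, y to its left, z up, the work surface at z = 0. Lengths are in m, angles in rad, forces in N, time in s.
With the tool pointing down it reaches from about 0.425 to 0.95 m from the base axis. Payload 3.5 kg.
Tool frame: the origin (TCP) lies at the very end of the fingers, on their centre line; the grasp point (between the pads) lies 19 mm behind it (tcp_to_grasp is the distance from the TCP to the grasp point, in m); z points along the fingers, y is the direction in which the jaws open and shut (so a half turn about z gives the same grasp; the last joint's range is limited). The gripper opens to 85 mm and grips with 20 to 120 N. Pads are 22 mm wide; open, the fingers measure 114 mm over their backs; the gripper's body (76 mm by 85 mm) begins 54 mm behind the grasp point. The pads swing forward as they close: fully open they stand 13 mm farther back than shut.
Start: joints at [1.186, 0.286, 1.577, -0, 1.279, -0.15], TCP at [0.157, 0.656, 0.231] pointing down, gripper open.
Joint ranges: [-2.77, 2.77], [-0.9, 2.22], [0.21, 2.48], [-1.53, 4.67], [0.24, 2.81], [-2.84, 2.84]. Speed limits (rad/s): [2.79, 2.79, 3.14, 3.14, 3.14, 3.14].

## Interface

Orientations are given as a unit quaternion [x, y, z, w].
In Python, from plant import * gives the robot as it stands. The module is installed in compiled form; this text tells all that it offers.
- The arm moves only by the tool arm_command, never from a script. Its argument "steps" is a list of rows, each a list of 3 entries, a list of its own where there are three numbers: the turn, a rotation vector about the tool's x, y, z in rad, then the shift along the tool's x, y, z in m, then the gripper command: -1 is shut, 1 is fully open, values between are in proportion. A call has 1 to 12 rows; each row is the pose to reach, as a shift and turn from the pose measured when the call began, along the tool's axes at that moment; what a row does not reach only later rows make up. A row lasts 1/8 s, in which the tool goes at most 62.5 mm and 10.7 degrees, less where a joint would pass 70% of its speed; a pose out of reach is approached as far as the arm can. A call with a gripper value outside its range is refused whole. The fingers move at their own pace and stop on an object; "force" is the grip in N (left out, the last holds). Time passes only in rows, so rows that repeat a pose let the fingers close. It gives the time, the measured TCP pose, the force and the opening at its end, in the units of the state.
- get_state(): the state, without advancing time (a new reading comes with each control period).
- read_camera(name): name is "scene" or "top" or "wrist"; returns a dict with "frame" (400x640x3 uint8, red, green, blue), "vfov" (degrees; the focal length in pixels is half the picture's height over the tangent of half this angle, whatever the lens; pixels are square), "cx", "cy" (the principal point, pixels), "position" and "rotation" of the camera in the world; the wrist camera has in their place "mount" (4x4, takes a point from camera to tool coordinates, whose origin is the TCP and whose axes are the flange's). Camera axes: x right, y up, looking along -z (the intrinsics and any distortion apply to the point x, -y, -z); pixel columns grow to the right and rows downward; lengths in m; the calibration is good to about 2 mm. A picture is of the moment at which its call begins: read the wrist's pose just before it. There is no depth.
- sign_off(): hands the job in, once; it reports no verdict.
The state is a dict: "time": time; "qpos": joint angles; "dq": joint speeds; "joint_efforts": joint torques, N m; "eef_pos": TCP position; "tcp_rot": TCP orientation; "contact_force": force on the tool from outside, world axes, zero at the start; "wrist_torque": the same for the moment, N m; "opening": opening from 0.0 (shut) to 1.0 (fully open).
Only numpy, scipy, OpenCV 4.12 (cv2) and the standard library are available. Lean on these libraries where they do the work, as an engineer would, in place of code of your own. Each camera call takes 0.05 s, during which the arm holds its last target.

## Task

On the lab bench, use the long low hopper with three white grinding balls in a row and a glass dish under it: pull its bottom slide gate partway open by the upright flat handle, so that only the ball farthest from the handle drops into the dish, then push the gate fully shut again. The other two balls stay in the hopper; leave the gate of the taller square stopper bin alone.

Things in the scene. Friction and masses are not known exactly. Their poses are not given: they have to be found in the camera images.
- gate (a joint): Slide gate under the long low hopper (fixed): 0 m shut (starts up to 4 mm open), growing as it is pulled out level, to 0.110 m. About 4 N friction, no spring, stays where left. Pockets above it, 30 mm square and 34 mm apart along the slide, open one by one, farthest from the handle first: ball 1 drops by 30 mm travel, ball 2 not before 60 mm; 45 mm is right for one ball.
- gate_grip (a point): Grip point of that gate's handle, a white upright plate 12 mm thick along the slide, 50 mm wide; at its middle, 97 mm above the bench, 22 mm below its top; moves with the gate. Its x axis points along the slide to the hopper (pull along -x, shut along +x), z up. A flat tongue, top 62 mm above the bench, joins its foot to the hopper body, which begins 87 mm from here and is 132 mm high.
- dish_in (a point): Centre of the inner floor of the round open glass dish (84 mm across, 34 mm high, rim 42 mm above the bench) fixed on the hopper's base plate, below the pocket farthest from the handle and sticking out on that side.
- ball_1_center (a point): Centre of the first ball, in the hopper pocket farthest from the handle: white ceramic, 25 mm in diameter, about 49 g. It starts 74.5 mm above the bench, on the gate; the dish lies under it.
- ball_2_center (a point): Centre of the second ball, in the middle pocket: same kind, same height at the start; it must stay in. A third one like it lies in the pocket nearest the handle and stays too.
- bin_gate (a joint): Slide gate of the bystander, a taller square bin (170 mm high, 115 mm square foot) of brown rubber stoppers with a round white knob on its gate and no dish under it: 0 m is shut; it is to stay shut.
Mind the look-alikes: they are no part of the job. What is shaped like the part that bears bin_gate but green or purple is not meant.

How it is judged:
On the way:
1. the first ball lies in the dish, the second is still in the hopper (horizontal distance between ball_1_center and dish_in below 0.042 m and height (world z) of ball_1_center below 0.04 m and height (world z) of ball_2_center above 0.055 m), for 0.2 s.
At the end, for the whole second after the job is handed in: The first ball lies in the dish, the second (and so the third) ball is still in the hopper, the hopper's gate is shut to within 10 mm and at rest, and the stopper bin's gate is shut to within 10 mm (horizontal distance between ball_1_center and dish_in below 0.042 m and height (world z) of ball_1_center below 0.04 m and height (world z) of ball_2_center above 0.06 m and value of joint each of gate, bin_gate below 0.01 m and velocity of joint gate below 0.01 m/s); the robot touches nothing.
It fails at once if a second ball drops out of the hopper (height (world z) of ball_2_center below 0.05 m).
It fails at once if the stopper bin's gate is opened (value of joint bin_gate above 0.01 m).
It also fails if it takes over 32 s, if anything falls off the work surface, if the arm or the gripper's body presses on something with over 40 N, if the wrist force passes 120 N, or if a joint passes its speed limit or range.

## Working session

There is one attempt and no reset: what is moved stays moved. The work goes in short steps, Python scripts to look and compute and a tool call to move; the robot and the scene stay as the last step left them, time stands still between calls to the robot, and variables do not carry over. Pictures are saved under pics/ and viewed, and the job is handed in when it is done.

Besides the shell and the picture viewer there is one more tool, called after "Call:" as name(argument=value, ...) on one line, values as JSON. arm_command: Moves the arm, as the interface text tells. Its arguments: {"type":"object","properties":{"steps":{"type":"array"},"force":{"type":"number"}},"required":["steps"]}

```bash
mkdir -p pics; ls; python3 - <<'E'
from plant import *
import cv2
s=get_state(); print({k:(v if not hasattr(v,'tolist') else v.tolist()) for k,v in s.items()})
for n in ("scene","top","wrist"):
    c=read_camera(n); cv2.imwrite(f"pics/{n}0.png",c["frame"][:,:,::-1]); print(n,{k:v for k,v in c.items() if k!="frame"})
E
```

```text
pics
{'time': 0.0, 'qpos': [1.1860358962343056, 0.28718060232195325, 1.5781829819555666, -7.961250945202915e-06, 1.2786129484826851, -0.15000431322526453], 'dq': [-0.000932568932871322, -0.00043020226258468937, -0.0010528024828202725, -0.001145871623965639, -0.0015499738386172356, 0.0004986794754963066], 'joint_efforts': [-0.0006605870657949708, -40.59964299201965, -29.261455535888672, -0.00015575225461361697, 0.005856167699676007, -1.3628519752728607e-05], 'eef_pos': [0.1567331124092151, 0.6558696279749585, 0.22993399028092198], 'tcp_rot': [0.11710748638241884, 0.9931185306394043, -0.0011505914660720233, -0.00031124443835675635], 'contact_force': [-0.4140885531296945, -0.2184533089219139, -0.6387164878739843], 'wrist_torque': [-0.04591406078307551, -0.008213659246748117, 0.0047551091036743525], 'opening': 0.9999277125719226}
scene {'vfov': 46.67447059496294, 'cx': 320.3461073773229, 'cy': 193.9336982690974, 'position': array([0.92639602, 0.30118903, 0.98565189]), 'rotation': array([0.10633171, 0.22428698, 0.88651951, 0.39047674])}
top {'vfov': 47.88238977950538, 'cx': 324.3467281432902, 'cy': 198.99521229611543, 'position': array([ 0.45766174, -0.0421829 ,  1.04652733]), 'rotation': array([ 0.02625467, -0.02385481, -0.70636183,  0.70696153])}
wrist {'vfov': 61.68250710304346, 'cx': 318.1090802928174, 'cy': 198.71545073689092, 'mount': array([[-1.33298614e-04,  9.54046418e-01,  2.99658830e-01,
         7.72353283e-02],
       [ 9.99999991e-01,  1.20410724e-04,  6.14738851e-05,
        -7.88122923e-04],
       [ 2.25668030e-05,  2.99658836e-01, -9.54046425e-01,
        -1.43192622e-01],
       [ 0.00000000e+00,  0.00000000e+00,  0.00000000e+00,
         1.00000000e+00]])}
```

View pics/scene0.png

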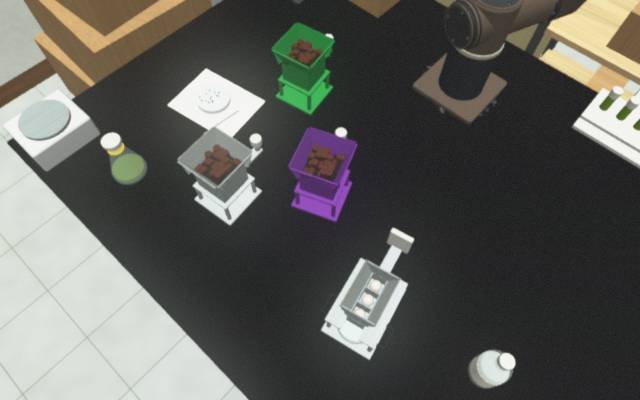

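View pics/top0.png

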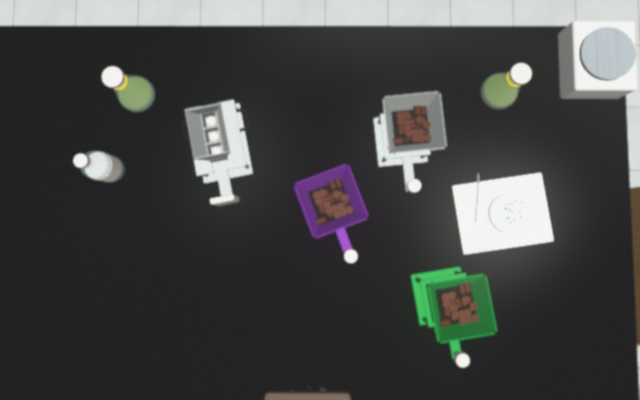

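View pics/wrist0.png

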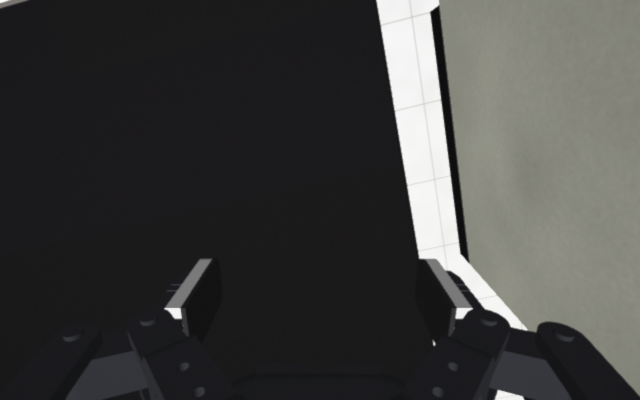

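The top view shows the hopper at about (215,145) px with its flat handle at (224,200). The scene view shows the handle at (400,240) and the balls at (370,298). I'll enlarge both.

```bash
python3 - <<'E'
import cv2
a=cv2.imread("pics/top0.png")[80:220,160:280]; b=cv2.imread("pics/scene0.png")[220:360,310:430]
import numpy as np
a=cv2.resize(a,None,fx=3.3,fy=4,interpolation=cv2.INTER_CUBIC) if 0 else cv2.resize(a,None,fx=3.3,fy=3.3,interpolation=cv2.INTER_CUBIC)
b=cv2.resize(b,None,fx=3.3,fy=3.3,interpolation=cv2.INTER_CUBIC)
cv2.imwrite("pics/crop0.png",np.hstack([a,b]))
E
```

```text
(no output)
```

View pics/crop0.png

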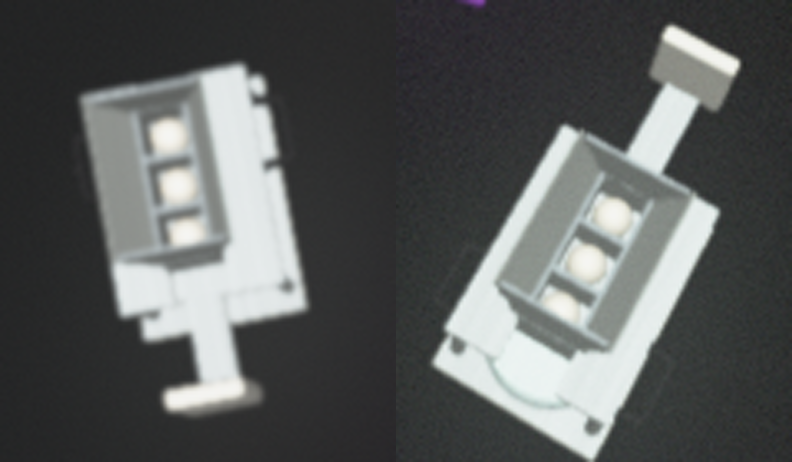

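The left crop (top view) shows the handle's cream top face at about (204,392) and the balls at (168,135) and (178,186). In the right crop (scene view) the handle's top face is at about (703,48). Next I'll mask both and triangulate.

```bash
cat > h.py <<'E'
import numpy as np, cv2
from scipy.spatial.transform import Rotation as R
def ray(c,u,v,pose=None):
    h=c["frame"].shape[0]; f=h/2/np.tan(np.radians(c["vfov"])/2)
    d=np.array([(u-c["cx"])/f,-(v-c["cy"])/f,-1.0])
    if "mount" in c:
        p,q=pose; M=c["mount"]; Rt=R.from_quat(q)
        o=np.array(p)+Rt.apply(M[:3,3]); d=Rt.apply(M[:3,:3]@d)
    else: o=np.array(c["position"]); d=R.from_quat(c["rotation"]).apply(d)
    return o,d/np.linalg.norm(d)
def plane(o,d,z): return o+d*(z-o[2])/d[2]
def tri(r1,r2):
    (a,d),(b,e)=r1,r2
    t=np.linalg.lstsq(np.c_[d,-e],b-a,rcond=None)[0]
    p,q=a+t[0]*d,b+t[1]*e
    return (p+q)/2,np.linalg.norm(p-q)
def blobs(img,mask,box,amin=5):
    m=np.zeros_like(mask);x0,y0,x1,y1=box;m[y0:y1,x0:x1]=mask[y0:y1,x0:x1]
    n,l,st,ce=cv2.connectedComponentsWithStats(m.astype(np.uint8))
    out=[]
    for i in range(1,n):
        if st[i,4]>=amin:
            ys,xs=np.where(l==i); out.append((ce[i].round(1),st[i,4],cv2.minAreaRect(np.c_[xs,ys].astype(np.float32))))
    return out
E
python3 - <<'E'
from plant import *
from h import *
ct=read_camera("top"); cs=read_camera("scene")
for c,box in((ct,(160,80,280,220)),(cs,(310,220,430,360))):
    f=c["frame"].astype(int); m=(f[...,0]-f[...,2]>8)&(f[...,0]>190)
    for b in blobs(f,m,box): print(b)
    print()
E
```

```text
(array([211. , 120.6]), np.int32(56), ((210.73532104492188, 120.44117736816406), (8.973817825317383, 9.943960189819336), 75.96376037597656))
(array([213.7, 135.6]), np.int32(54), ((213.5, 135.5), (9.0, 9.0), 90.0))
(array([216.2, 149. ]), np.int32(32), ((216.5, 150.0), (6.0, 9.0), 90.0))
(array([213.5, 203. ]), np.int32(6), ((213.5, 203.0), (5.0, 0.0), 180.0))

(array([375.4, 285. ]), np.int32(59), ((375.5000305175781, 285.0000305175781), (10.60660171508789, 9.192387580871582), 45.0))
(array([367.3, 299.5]), np.int32(62), ((367.50006103515625, 299.0000305175781), (11.627553939819336, 9.391485214233398), 26.56505012512207))
(array([360.8, 311.4]), np.int32(25), ((360.6556701660156, 311.4198303222656), (10.295629501342773, 4.759300231933594), 29.05460548400879))
```

```bash
python3 - <<'E'
from plant import *
from h import *
ct=read_camera("top"); cs=read_camera("scene")
res={}
for n,c,box in(("t",ct,(200,190,250,215)),("s",cs,(380,222,425,262))):
    f=c["frame"].astype(int)
    for th in (170,190,210):
      m=(f.min(2)>th) & (f[...,0]-f[...,2]>=(3))
      for b in blobs(f,m,box): print(n,th,b)
b2=tri(ray(ct,213.7,135.6),ray(cs,367.3,299.5)); print("ball2",b2)
b1=plane(*ray(ct,211,120.6),.0745); b2p=plane(*ray(ct,213.7,135.6),.0745); b3=plane(*ray(cs,375.4,285),.0745); b2s=plane(*ray(cs,367.3,299.5),.0745)
print(b1,b2p,b2s,b3)
E
```

```text
t 170 (array([221.5, 198.9]), np.int32(142), ((221.55770874023438, 198.78848266601562), (6.079599380493164, 23.533933639526367), 78.69007110595703))
t 190 (array([221.8, 198.9]), np.int32(128), ((221.65386962890625, 198.7692413330078), (5.6873674392700195, 23.337818145751953), 78.69007110595703))
t 210 (array([221.9, 198.6]), np.int32(105), ((221.5192413330078, 198.59616088867188), (4.902903079986572, 21.96500587463379), 78.69007110595703))
s 170 (array([401.9, 234.9]), np.int32(130), ((401.9649353027344, 234.98085021972656), (24.182035446166992, 5.267373561859131), 28.610458374023438))
s 190 (array([402. , 234.9]), np.int32(112), ((401.8000793457031, 234.90005493164062), (23.702320098876953, 4.4721360206604), 26.56505012512207))
s 210 (array([402.1, 234.9]), np.int32(93), ((402.0482177734375, 234.9105682373047), (23.298620223999023, 3.9959845542907715), 28.300758361816406))
ball2 (array([0.66422921, 0.20383614, 0.07680015]), np.float64(0.0027498675283181063))
[0.69879041 0.20980876 0.0745    ] [0.66549215 0.20327256 0.0745    ] [0.6627362  0.20469687 0.0745    ] [0.62859506 0.19785563 0.0745    ]
```

```bash
python3 - <<'E'
from plant import *
from h import *
ct=read_camera("top"); cs=read_camera("scene")
h,e=tri(ray(ct,221.6,198.8),ray(cs,401.95,234.95)); print("handle top",h,e,np.hypot(*h[:2]))
b1=plane(*ray(ct,211,120.6),.0745);b2p=plane(*ray(ct,213.7,135.6),.0745); b3=plane(*ray(cs,375.4,285),.0745); b2s=plane(*ray(cs,367.3,299.5),.0745)
for a,b in((b1,b2p),(b2s,b3)): d=a-b; print(np.linalg.norm(d),np.degrees(np.arctan2(d[1],d[0])))
for c,(u,v),L,a in((ct,(221.6,198.8),23.4,78.7-90),(cs,(401.95,234.95),24,28.0)):
    t=np.radians(a); p=[plane(*ray(c,u+s*L/2*np.cos(t),v+s*L/2*np.sin(t)),.119) for s in(-1,1)]
    d=p[1]-p[0]; print("face",p,np.linalg.norm(d),np.degrees(np.arctan2(d[1],d[0])))
b2=(b2p+b2s)/2
d=b2-h; print("handle->ball2",np.linalg.norm(d[:2]),np.degrees(np.arctan2(d[1],d[0])))
s=get_state(); Rt=R.from_quat(s["tcp_rot"]); print(Rt.as_matrix().round(3),s["eef_pos"],s["time"])
E
```

```text
handle top [0.52344568 0.17518013 0.11479706] 0.0022131113954148916 0.5519813936225133
0.03393370936168047 11.10552720418034
0.03481981391054841 11.330933461670693
face [array([0.51899969, 0.1969042 , 0.119     ]), array([0.52853093, 0.14962399, 0.119     ])] 0.04823134069966241 -78.60247036010016
face [array([0.52941383, 0.15294666, 0.119     ]), array([0.52002035, 0.20008069, 0.119     ])] 0.048060953314521676 101.27097783606393
handle->ball2 0.14358735337691747 11.572439187350275
[[-0.973  0.233 -0.   ]
 [ 0.233  0.973 -0.   ]
 [ 0.    -0.    -1.   ]] [0.15699176 0.65642882 0.23122604] 0.45
```

Both views agree. The slide axis has a yaw of about 11.3°. The handle top centre is (0.5236, 0.1747, 0.115), against an expected z of 0.119, and it measures 48 mm wide against 50. The pocket pitch is 34–35 mm. I'll move above the handle with the jaws turned along the slide.

Call:
arm_command(steps=[[[0,0,0.06],[-0.025,-0.02,0],0.6],[[0,0,0.16],[-0.066,-0.054,0],0.6],[[0,0,0.28],[-0.115,-0.094,0],0.6],[[0,0,0.4],[-0.164,-0.134,0],0.6],[[0,0,0.52],[-0.213,-0.174,0],0.6],[[0,0,0.64],[-0.262,-0.214,0],0.6],[[0,0,0.76],[-0.311,-0.254,0.01],0.6],[[0,0,0.88],[-0.36,-0.294,0.02],0.6],[[0,0,1.0],[-0.409,-0.334,0.03],0.6],[[0,0,1.09],[-0.45,-0.368,0.03],0.6],[[0,0,1.138],[-0.469,-0.3835,0.03],0.6],[[0,0,1.138],[-0.469,-0.3835,0.03],0.6]], force=40)

```text
time: 1.95
eef_pos: [0.5249, 0.1728, 0.2014]
tcp_rot: [0.635, 0.773, 0.0, 0.0]
contact_force: [0.4, 0.7, -0.4]
opening: 0.802
```

```bash
python3 - <<'E'
from plant import *
from h import *
s=get_state(); c=read_camera("wrist"); cv2.imwrite("pics/wrist1.png",c["frame"][:,:,::-1])
print(s["time"],s["eef_pos"],R.from_quat(s["tcp_rot"]).as_matrix().round(3).tolist(),s["opening"],s["contact_force"])
E
```

```text
1.95 [0.52485639 0.17283634 0.20137912] [[-0.194, 0.981, 0.0], [0.981, 0.194, -0.0], [-0.0, 0.0, -1.0]] 0.8015949899413045 [ 0.3970526   0.6874656  -0.41591413]
```

View pics/wrist1.png

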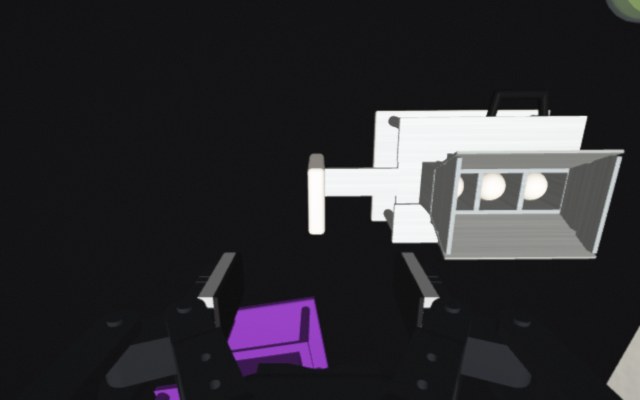

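The wrist view shows the handle's top face at about (316,200) px, between the finger planes, with the tongue and hopper to its right. The purple look-alike is well clear. I'll cross-check the position from this view.

```bash
python3 - <<'E'
from plant import *
from h import *
s=get_state(); c=read_camera("wrist"); f=c["frame"].astype(int)
m=(f.min(2)>195)&(f[...,0]-f[...,2]>=3)
P=(s["eef_pos"],s["tcp_rot"])
for b in blobs(f,m,(295,140,335,245),30):
    print(b); u,v=b[2][0]; 
    h=plane(*ray(c,u,v,P),.119); print("plane",h)
    for c2,uv in((read_camera("top"),(221.6,198.8)),(read_camera("scene"),(401.95,234.95))): print(tri(ray(c,u,v,P),ray(c2,*uv)))
    box=cv2.boxPoints(b[2]); pts=np.array([plane(*ray(c,*q,P),.119) for q in box]); print(pts.round(4).tolist())
    T=R.from_quat(s["tcp_rot"]).inv(); print("tool shift",T.apply(h-s["eef_pos"]))
E
```

```text
(array([317.6, 204.4]), np.int32(705), ((317.0, 203.0), (64.0, 16.0), 90.0))
plane [0.52192165 0.17566978 0.119     ]
(array([0.52312469, 0.17426278, 0.1147393 ]), np.float64(0.0018814510904796283))
(array([0.52242574, 0.17524018, 0.11494113]), np.float64(0.0017522864022354537))
[[0.512, 0.1973, 0.119], [0.5228, 0.1995, 0.119], [0.5324, 0.1527, 0.119], [0.521, 0.1504, 0.119]]
tool shift [ 0.00212971 -0.00173757  0.08230598]
```

The wrist view puts the handle at (0.5222, 0.1754), within 2 mm of the earlier result. I'll descend so the grasp point is at about z = 0.097.

Call:
arm_command(steps=[[[0,0,0],[0.002,-0.0015,0.02],0.4],[[0,0,0],[0.002,-0.0015,0.05],0.4],[[0,0,0],[0.002,-0.0015,0.08],0.4],[[0,0,0],[0.002,-0.0015,0.105],0.4],[[0,0,0],[0.002,-0.0015,0.122],0.4],[[0,0,0],[0.002,-0.0015,0.122],0.4]])

```text
time: 2.9
eef_pos: [0.52, 0.1775, 0.078]
tcp_rot: [0.633, 0.774, -0.001, -0.001]
contact_force: [-0.4, 0.5, -0.2]
opening: 0.699
```

```bash
python3 - <<'E'
from plant import *
from h import *
s=get_state(); c=read_camera("wrist"); cv2.imwrite("pics/wrist2.png",c["frame"][:,:,::-1])
print(s["time"],s["eef_pos"],s["opening"],s["contact_force"])
E
```

```text
2.9 [0.51997632 0.17746825 0.07802402] 0.6988692006089813 [-0.39503081  0.49296429 -0.22731476]
```

View pics/wrist2.png

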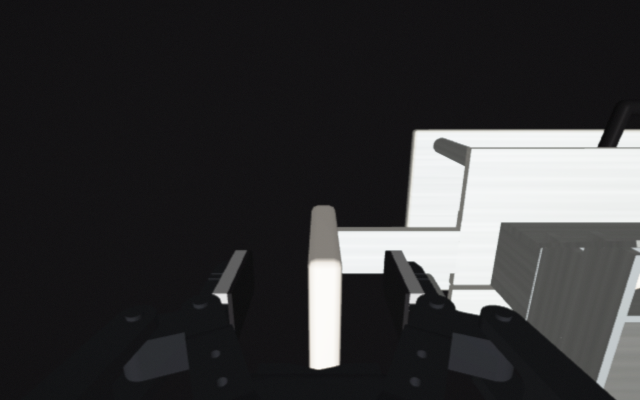

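The plate stands between the fingers at u≈325, while the finger centre is at 317, so it is about 2.5 mm off towards +y. I'll correct that and close.

Call:
arm_command(steps=[[[0,0,0],[-0.001,0.0025,0],0.4],[[0,0,0],[-0.001,0.0025,0],-1],[[0,0,0],[-0.001,0.0025,0],-1],[[0,0,0],[-0.001,0.0025,0],-1],[[0,0,0],[-0.001,0.0025,0],-1],[[0,0,0],[-0.001,0.0025,0],-1],[[0,0,0],[-0.001,0.0025,0],-1],[[0,0,0],[-0.001,0.0025,0],-1]], force=40)

```text
time: 3.95
eef_pos: [0.5237, 0.1769, 0.0798]
tcp_rot: [0.633, 0.774, -0.0, -0.0]
contact_force: [-3.6, -0.8, 6.1]
opening: 0.134
```

```bash
python3 - <<'E'
from plant import *
from h import *
s=get_state(); c=read_camera("wrist"); cv2.imwrite("pics/wrist3.png",c["frame"][:,:,::-1])
print(s["time"],s["eef_pos"],s["opening"],s["contact_force"],R.from_quat(s["tcp_rot"]).as_matrix().round(3).tolist())
E
```

```text
3.95 [0.52365124 0.1769148  0.07975823] 0.13446390859023868 [-3.6322728  -0.81534194  6.08881019] [[-0.2, 0.98, -0.001], [0.98, 0.2, -0.0], [-0.0, -0.001, -1.0]]
```

View pics/wrist3.png

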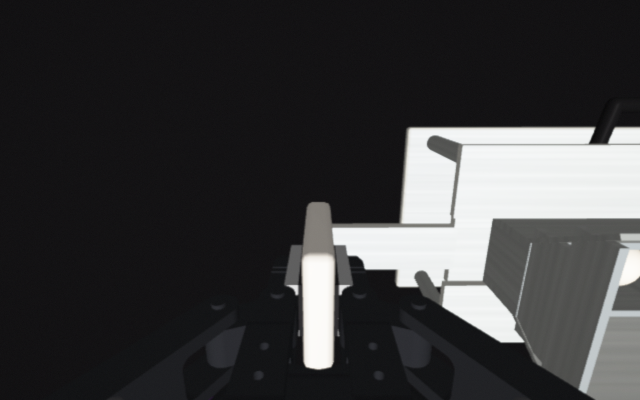

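The grip is sound: the opening is 11.4 mm on the 12 mm plate. I'll pull 43 mm along -y of the tool.

Call:
arm_command(steps=[[[0,0,0],[0,-0.004,0],-1],[[0,0,0],[0,-0.012,0],-1],[[0,0,0],[0,-0.02,0],-1],[[0,0,0],[0,-0.028,0],-1],[[0,0,0],[0,-0.035,0],-1],[[0,0,0],[0,-0.04,0],-1],[[0,0,0],[0,-0.043,0],-1],[[0,0,0],[0,-0.043,0],-1],[[0,0,0],[0,-0.043,0],-1]])

```text
time: 5.12
eef_pos: [0.4809, 0.1682, 0.0798]
tcp_rot: [0.633, 0.775, -0.001, -0.001]
contact_force: [-0.1, -1.1, 1.6]
opening: 0.134
```

```bash
python3 - <<'E'
from plant import *
from h import *
s=get_state()
print(s["time"],s["eef_pos"],s["opening"],s["contact_force"])
A=[]
for n,b in(("top",(160,80)),("scene",(310,220))):
    c=read_camera(n); A.append(cv2.resize(c["frame"][b[1]:b[1]+140,b[0]:b[0]+120,::-1],None,fx=3.3,fy=3.3,interpolation=cv2.INTER_CUBIC))
cv2.imwrite("pics/crop4.png",np.hstack(A))
E
```

```text
5.125 [0.48094626 0.16817364 0.07979978] 0.13365480732242602 [-0.14234795 -1.13364602  1.57291108]
```

View pics/crop4.png

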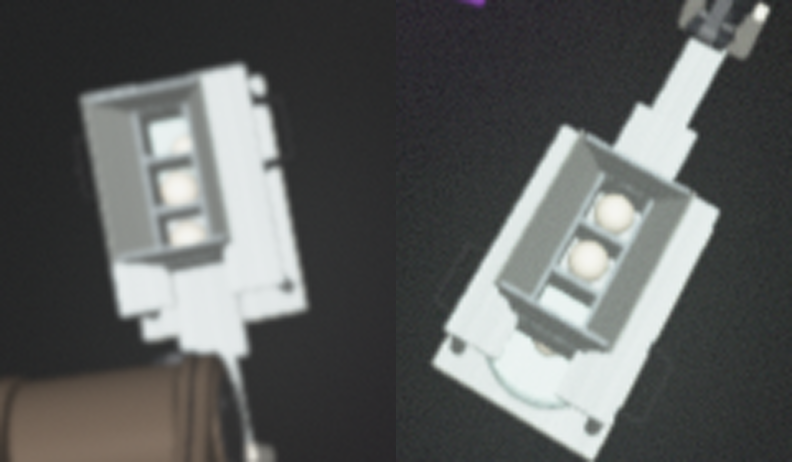

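Ball 1's pocket is empty. The ball shows in the dish at about (545,348) in the scene crop and under its pocket at (180,145) in the top crop. Balls 2 and 3 are still in. I'll push shut.

Call:
arm_command(steps=[[[0,0,0],[0,0,0],-1],[[0,0,0],[0,0.004,0],-1],[[0,0,0],[0,0.012,0],-1],[[0,0,0],[0,0.02,0],-1],[[0,0,0],[0,0.028,0],-1],[[0,0,0],[0,0.036,0],-1],[[0,0,0],[0,0.041,0],-1],[[0,0,0],[0,0.044,0],-1],[[0,0,0],[0,0.044,0],-1],[[0,0,0],[0,0.044,0],-1]])

```text
time: 6.48
eef_pos: [0.5247, 0.1771, 0.0798]
tcp_rot: [0.633, 0.775, -0.001, -0.0]
contact_force: [-0.5, -0.4, 1.5]
opening: 0.134
```

No end stop yet, so I'll creep in a few more mm while watching the force.

Call:
arm_command(steps=[[[0,0,0],[0,0.001,0],-1],[[0,0,0],[0,0.002,0],-1],[[0,0,0],[0,0.002,0],-1]])

```text
time: 6.85
eef_pos: [0.5254, 0.1773, 0.0798]
tcp_rot: [0.632, 0.775, -0.002, -0.002]
contact_force: [-7.4, -2.7, 6.8]
opening: 0.136
```

The force rose to about 7 N, so this is the end stop. I'll open the jaws and rise.

Call:
arm_command(steps=[[[0,0,0],[0,0,0],-0.5],[[0,0,0],[0,0,0],0],[[0,0,0],[0,0,0],0.3],[[0,0,0],[0,0,0],0.3],[[0,0,0],[0,0,0],0.3],[[0,0,0],[0,0,0],0.3]])

```text
time: 7.6
eef_pos: [0.5254, 0.1773, 0.0798]
tcp_rot: [0.632, 0.775, -0.002, -0.002]
contact_force: [-0.3, -0.2, 1.1]
opening: 0.651
```

```bash
python3 - <<'E'
from plant import *
from h import *
s=get_state(); c=read_camera("wrist"); cv2.imwrite("pics/wrist5.png",c["frame"][:,:,::-1])
print(s["time"],s["eef_pos"],s["opening"],s["contact_force"])
E
```

```text
7.6 [0.52538261 0.17727011 0.07977918] 0.6505887744055874 [-0.34391612 -0.21829192  1.12084621]
```

View pics/wrist5.png

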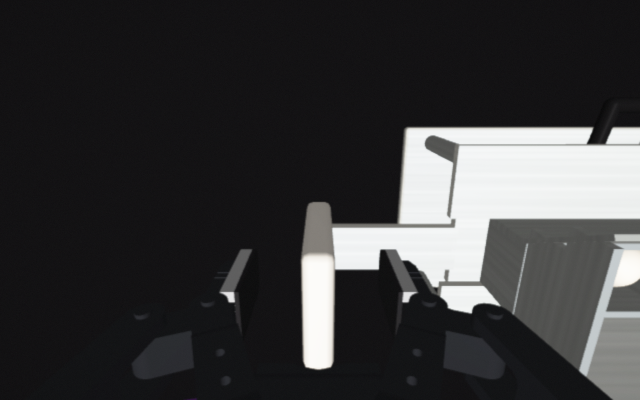

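The fingers stand clear on both sides of the plate, which is centred at u≈318. I'll rise and then swing away towards the base side so the cameras see the hopper.

Call:
arm_command(steps=[[[0,0,0],[0,0,-0.01],0.3],[[0,0,0],[0,0,-0.03],0.3],[[0,0,0],[0,0,-0.06],0.3],[[0,0,0],[0,0,-0.1],0.3],[[0,0,0],[0,0,-0.14],0.3],[[0,0,0],[0,0,-0.17],0.3],[[0,0,0],[0.03,0,-0.18],0.3],[[0,0,0],[0.07,0,-0.18],0.3],[[0,0,0],[0.11,0,-0.18],0.3],[[0,0,0],[0.14,0,-0.18],0.3],[[0,0,0],[0.15,0,-0.18],0.3],[[0,0,0],[0.15,0,-0.18],0.3]])

```text
time: 9.15
eef_pos: [0.4963, 0.3245, 0.2601]
tcp_rot: [0.632, 0.775, -0.002, -0.001]
contact_force: [0.1, -0.4, 0.1]
opening: 0.645
```

```bash
python3 - <<'E'
from plant import *
from h import *
s=get_state()
print(s["time"],s["eef_pos"],s["opening"],s["contact_force"])
A=[]; ct=read_camera("top"); cs=read_camera("scene")
for c,b in((ct,(160,80)),(cs,(310,220))):
    A.append(cv2.resize(c["frame"][b[1]:b[1]+140,b[0]:b[0]+120,::-1],None,fx=3.3,fy=3.3,interpolation=cv2.INTER_CUBIC))
cv2.imwrite("pics/crop6.png",np.hstack(A))
cv2.imwrite("pics/scene6.png",cs["frame"][:,:,::-1])
for c,box in((ct,(200,190,250,215)),(cs,(380,222,425,262))):
    f=c["frame"].astype(int); m=(f.min(2)>190)&(f[...,0]-f[...,2]>=3)
    print([ (b[2][0],plane(*ray(c,*b[2][0]),.119).round(4)) for b in blobs(f,m,box,30)])
for c,box in((ct,(160,80,280,160)),(cs,(340,270,400,340))):
    f=c["frame"].astype(int); m=(f[...,0]-f[...,2]>8)&(f[...,0]>170)
    for b in blobs(f,m,box): print(b[0],b[1],plane(*ray(c,*b[0]),.0745).round(4))
E
```

```text
9.15 [0.49626808 0.32448119 0.26008631] 0.6453072639839026 [ 0.13990561 -0.44525618  0.12727185]
[((221.40383911132812, 197.51925659179688), array([0.5264, 0.1737, 0.119 ]))]
[((401.3000793457031, 235.90003967285156), array([0.5273, 0.177 , 0.119 ]))]
[213.5 134.9] 69 [0.667  0.2037 0.0745]
[215.9 148.4] 45 [0.6372 0.1979 0.0745]
[378.  285.8] 17 [0.6263 0.2028 0.0745]
[370.8 284.4] 12 [0.6339 0.1902 0.0745]
[363.  298.6] 15 [0.6671 0.1972 0.0745]
[370.1 303.3] 9 [0.6649 0.2137 0.0745]
```

View pics/crop6.png

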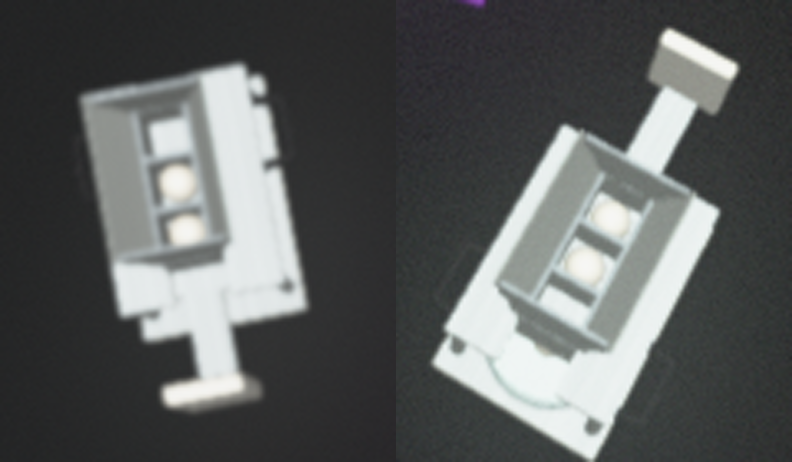

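View pics/scene6.png

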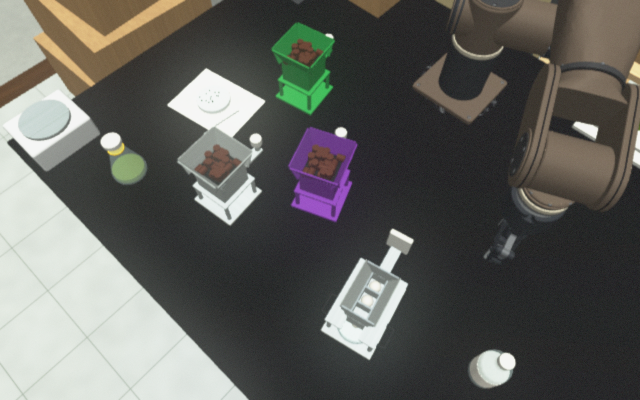

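The handle sits about 3 mm nearer the hopper than at the start, so the gate is shut, and balls 2 and 3 are in their pockets. I'll compare the dish area in the scene view before and after.

```bash
python3 - <<'E'
import cv2,numpy as np
A=[cv2.resize(cv2.imread(p)[305:355,325:375],None,fx=7,fy=7,interpolation=cv2.INTER_CUBIC) for p in("pics/scene0.png","pics/scene6.png")]
cv2.imwrite("pics/dish.png",np.hstack(A))
E
```

```text
(no output)
```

View pics/dish.png

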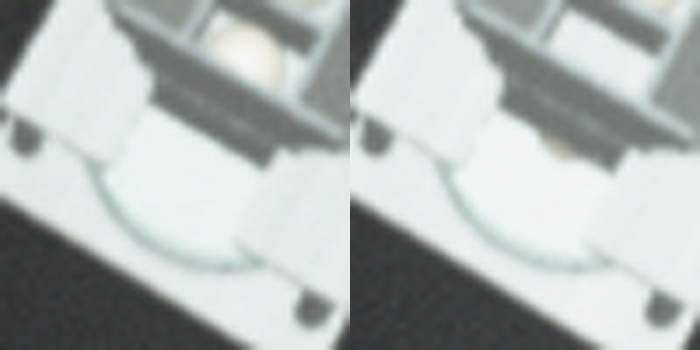

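After the pull, a new cream edge of the ball shows in the dish at about (355,326) px in the scene view; before, nothing was there. One ray check on that, then I'll hand in.

```bash
python3 - <<'E'
from plant import *
from h import *
c=read_camera("scene"); p=plane(*ray(c,355,326),.025); b1=np.array([.6985,.2098]); print("visible ball edge",p,"from pocket-1 axis",np.linalg.norm(p[:2]-b1))
s=get_state(); print(s["time"],s["contact_force"],np.abs(s["dq"]).max())
print(sign_off())
E
```

```text
visible ball edge [0.70793343 0.21585959 0.025     ] from pocket-1 axis 0.011211963132312309
9.3 [-0.32637778 -0.44990466 -0.21872074] 0.005393210616516096
the job is handed in; nothing more can be done
None
```

I gripped the hopper gate's flat handle, pulled it 43 mm so that only ball 1 dropped, pushed it back to its end stop, let go, moved clear, and handed the job in at 9.3 s.

**Last checks:**
- **Ball 1:** its pocket is empty. Part of the ball shows in the dish, its visible edge about 11 mm from that pocket's axis. The hopper hides the rest, so this rests on a partial view, and I did not measure the ball's height.
- **Balls 2 and 3:** both still show in their pockets in the top and scene views.
- **Gate:** the force rose to about 7 N as the push ended, and the handle stands about 3 mm nearer the hopper than at the start, so I take it as shut.
- **Stopper bin:** I did not touch it, and it looks unchanged in the scene view.
- **Arm:** clear of everything, with a force reading of about 0.5 N.

**Small disagreement:** the handle top measured 115 mm high from two views, against 119 mm from the text. The separate views differed by 2–3 mm sideways. Neither affected the grasp.

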